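Nest the milk pans, handles fanned

TASK

Put the two smaller milk pans away in the large one: nest the middle pan in the large pan and the smallest in the middle pan, each pressed fully home past the rubber bumpers. Fan the handles like spread fingers, each about 45 degrees round from the handle below and both steps the same way round. Leave the large pan standing where it is and do not disturb the bottle, the timer or the whisk.

Things in the scene. Friction and masses are not known exactly. Their poses are not given: they have to be found in the camera images.
- pan_large: The largest steel milk pan with one straight black handle. Outside radius 48 mm at the base, 57 at the rim, straight tapered wall; 50 mm high; wall 3 mm, floor 4 mm thick; about 550 g (hidden variation, 25-30 %). Origin: centre of its underside; z up along its axis, x towards its handle. Stands upright, loose, on the counter: the bottom of the stack.
- pan_middle: The middle steel milk pan with one straight black handle. Outside radius 40.5 mm at the base, 49 at the rim, straight tapered wall; 54 mm high; wall 3 mm, floor 4 mm thick; about 300 g (hidden variation, 25-30 %). Origin: centre of its underside; z up along its axis, x towards its handle. Starts tilted 20 degrees on the draining rack, handle up the slope.
- pan_small: The smallest steel milk pan with one straight black handle. Outside radius 33 mm at the base, 41 at the rim, straight tapered wall; 58 mm high; wall 3 mm, floor 4 mm thick; about 240 g (hidden variation, 25-30 %). Origin: centre of its underside; z up along its axis, x towards its handle. Starts tilted 20 degrees on the draining rack, handle up the slope.
- pan_large_floor (a point): Centre of the largest pan's inner floor, 4 mm above its underside. Three sprung rubber bumpers on the wall, 24 mm above this floor, at 60, 180 and 300 degrees from the handle, grip the middle pan: let go, it stays about 2 to 12 mm above the floor, maybe askew. Pressed with about 8 to 15 N near its middle it slides home on this floor and friction keeps it there.
- pan_middle_floor (a point): Centre of the middle pan's inner floor, 4 mm above its underside. Three sprung rubber bumpers on the wall, 24 mm above this floor, at 60, 180 and 300 degrees from the handle, grip the smallest pan: let go, it stays about 2 to 12 mm above the floor, maybe askew. Pressed with about 8 to 15 N near its middle it slides home on this floor and friction keeps it there.
- pan_large_tip (a point): Centre of the outer end of the largest pan's handle, 142 mm from the pan's axis, 64 mm above its underside. The handle is a flat-sided bar along the pan's x, 14 mm wide, 16 mm tall, from 69 to 142 mm from the axis, level when the pan is level, joined to the rim by an 8 mm rod. 
- pan_middle_tip (a point): Centre of the outer end of the middle pan's handle, 134 mm from the pan's axis, 68 mm above its underside. The handle is a flat-sided bar along the pan's x, 14 mm wide, 16 mm tall, from 61 to 134 mm from the axis, level when the pan is level, joined to the rim by an 8 mm rod. Within about 15 degrees of the handle below it the two foul.
- pan_small_tip (a point): Centre of the outer end of the smallest pan's handle, 126 mm from the pan's axis, 72 mm above its underside. The handle is a flat-sided bar along the pan's x, 14 mm wide, 16 mm tall, from 53 to 126 mm from the axis, level when the pan is level, joined to the rim by an 8 mm rod. Within about 15 degrees of the handle below it the two foul.
- rack: Fixed grey plastic draining rack, 290 mm wide (y), 150 mm deep; its top slopes up 20 degrees towards its +x, from about 16 to 68 mm high, with a 9 mm lip along the low edge. Origin: under its centre on the counter. The middle and smallest pans rest on it 136 mm apart along its y, either way round.
- squeeze_bottle: White squeeze bottle, 60 mm across, 155 mm tall, a bystander. Origin under its centre.
- timer: Pale green digital kitchen timer, 75 mm wide, about 75 mm tall, a bystander. Origin under its centre.
- whisk: Bamboo tea whisk standing on its tines, 60 mm across, 115 mm tall, a bystander. Origin under its centre.
There are look-alikes about, which are no part of the job. Leave any turquoise look-alike of the pan_middle alone.

How it is judged:
By the outcome, as a careful person would: the job done as asked, in the order asked, and still so for the second after the job is handed in, with the robot touching nothing.
It also fails if it takes over 72 s, if anything falls off the work surface, if the arm or the gripper's body presses on something with over 40 N, if the wrist force passes 120 N, or if a joint passes its speed limit or range.

ROBOT

A 7-joint arm with a two-finger parallel gripper is mounted at the origin on the work surface. World frame = base frame: x ahead of the robot, y to its left, z up, the work surface at z = 0. Lengths are in m, angles in rad, forces in N, time in s.
With the tool pointing down it reaches from about 0.4 to 0.9 m from the base axis. Payload 5.6 kg.
Tool frame: the origin (TCP) lies midway between the tips of the shut fingers; the grasp point (between the pads) lies 19 mm behind it; z points along the fingers, y is the line along which they close (so a half turn about z gives the same grasp; the last joint's range is limited). The gripper opens to 92 mm and grips with 3 to 60 N. Pads are 20 mm wide; open, the fingers measure 128 mm over their backs; the gripper's body (75 mm by 189 mm) begins 69 mm behind the grasp point.
Start: joints at [-1.196, 0.468, -0.012, 1.603, 0.006, 1.071, -0.056], TCP at [0.264, 0.594, 0.179] pointing down, gripper open.
Joint ranges: [-2.53, 2.53], [-0.31, 2.02], [-1.57, 1.55], [0.28, 2.44], [-1.29, 4.43], [0.15, 1.84], [-2.92, 2.92]. Speed limits (rad/s): [2.57, 2.57, 3.14, 3.14, 3.14, 3.14, 3.14].

INTERFACE

Orientations are given as a 3x3 rotation matrix whose columns are the frame's x, y, z axes.
In Python, from station import env, effector, solver, viewer, workorder, search_frame, tip_of gives the robot as it stands. Calls block until the motion is done:
- env.reach(position, orientation): joint-space move of the TCP to a pose.
- env.movel(position, frame=None, rate=0.15): straight line of the TCP; frame=None keeps the orientation; rate is the mean speed in m/s.
- env.goto_joints(angles): joint-space move.
- effector.release() and effector.grasp(squeeze=None): open the fingers fully, or close them until they stop; squeeze is the grip in N (None keeps the last).
- env.pause(seconds).
- solver.inverse_kinematics(position, orientation): joint angles nearest the present ones, or None.
- env.sense(): the state.
- viewer.read_camera(name): name is "side" or "top" or "wrist"; returns (picture, depth): 420x560x3 uint8, red, green, blue; 420x560 float32, m along the optical axis (not along the pixel's ray), 0 where there is no reading.
- viewer.camera_info(name): a dict with "intrinsics" (3x3 intrinsics, pixels), "dist_coeffs" ([k1, k2, p1, p2, k3] as OpenCV has them; the pictures are not rectified), "eye" and "rotation" of the camera in the world; the wrist camera has in their place "T_tool_cam" (4x4, takes a point from camera to tool coordinates, whose origin is the TCP and whose axes are the flange's). Camera axes: x right, y up, looking along -z (the intrinsics and any distortion apply to the point x, -y, -z); pixel columns grow to the right and rows downward; lengths in m; the calibration is good to about 2 mm. A picture is of the moment at which its call begins: read the wrist's pose just before it. camera_info takes no time and is no camera call.
A pose or a line that the arm cannot do raises env.PlanningError and nothing moves.
- workorder.finish_job(): hands the job in; it is judged then, once.
Trained networks look in the newest picture that a camera, given by its name, has taken for a name from the list of things; names that differ only in an ending like _2 or _b are one class to them, and where a whole thing is asked for, a point or a joint stands for the part that bears it (a point fixed in the world has none). Each returns a list of dicts, best first, with "score" (0 to 1); they miss things now and then, are a little off and sometimes report something else, mostly with a low value. They report only what shows in the picture. A call takes as long as a camera call. They do not tell look-alikes from the thing itself.
- search_frame(camera, name): "at" ([x, y, z] in m, in world coordinates, good to about 4 mm: the middle of the surface that is visible of it).
- tip_of(camera, name): "at" ([x, y, z] in m, in world coordinates, good to about 4 mm: a listed point, or the origin of a listed thing).
The state is a dict: "t": time; "joint_positions": joint angles; "joint_velocities": joint speeds; "tau": joint torques, N m; "ee_pos": TCP position; "tcp_rot": TCP orientation; "wrist_force": force on the tool from outside, world axes, zero at the start; "moment": the same for the moment, N m; "gripper_width": finger opening in m; "grasp_force": force on a finger pad.
Only numpy, scipy, OpenCV 4.12 (cv2) and the standard library are available. Lean on these libraries where they do the work, as an engineer would, in place of code of your own. Each camera call takes 0.05 s, during which the arm holds its last target. There are 200 camera calls.

## Working session

There is one attempt and no reset: what is moved stays moved. The work goes in short steps, each a Python script; the robot and the scene stay as the last script left them, time stands still between calls to the robot, and variables do not carry over. Pictures are saved under pics/ and viewed, at most 10 in all, crops included, and the job is handed in when it is done.

```bash
ls; mkdir -p pics; python3 - <<'E'
from station import env, effector, solver, viewer, workorder, search_frame, tip_of
import cv2, numpy as np
ims=[]
for c in ["top","side"]:
    p,d=viewer.read_camera(c); cv2.imwrite(f"pics/{c}0.png",p[:,:,::-1])
    np.save(f"pics/{c}_d.npy",d)
    i=viewer.camera_info(c); print(c,np.round(i["eye"],3),np.round(i["rotation"],3).tolist(),np.round(i["intrinsics"],1).tolist(),i["dist_coeffs"])
    for n in ["pan_large","pan_middle","pan_small","pan_large_tip","pan_middle_tip","pan_small_tip","pan_large_floor","rack","squeeze_bottle","timer","whisk"]:
        r=tip_of(c,n); print(n,[(np.round(q["at"],3).tolist(),round(q["score"],2)) for q in r[:4]])
print(env.sense()["t"])
E
```

```text
pics
top [ 0.473 -0.072  1.192] [[0.0, 0.995, -0.099], [-1.0, 0.002, 0.022], [0.022, 0.099, 0.995]] [[484.6, 0.0, 283.9], [0.0, 484.6, 213.8], [0.0, 0.0, 1.0]] [-0.01539221  0.          0.          0.          0.        ]
pan_large [([0.559, 0.18, 0.0], 0.58)]
pan_middle [([0.514, -0.296, 0.032], 0.95), ([0.414, -0.471, -0.001], 0.63), ([0.731, -0.376, 0.003], 0.61)]
pan_small [([0.482, -0.159, 0.034], 0.71), ([0.73, 0.12, 0.003], 0.63)]
pan_large_tip [([0.691, 0.239, 0.063], 0.57), ([0.518, -0.223, 0.004], 0.36)]
pan_middle_tip [([0.81, -0.269, 0.069], 0.78), ([0.559, 0.185, -0.0], 0.73), ([0.615, -0.269, 0.142], 0.57)]
pan_small_tip [([0.577, -0.139, 0.145], 0.61)]
pan_large_floor [([0.689, 0.236, 0.065], 0.19)]
rack [([0.516, -0.226, 0.005], 0.84), ([0.752, 0.016, -0.0], 0.16)]
squeeze_bottle [([0.76, -0.102, -0.001], 0.62)]
timer [([0.746, 0.017, -0.001], 0.77)]
whisk [([0.732, 0.122, -0.0], 0.95), ([0.512, -0.295, 0.034], 0.31), ([0.613, -0.272, 0.147], 0.15)]
side [-0.002 -0.65   0.987] [[0.719, 0.509, -0.473], [-0.695, 0.542, -0.473], [0.015, 0.669, 0.743]] [[437.0, 0.0, 284.1
[... 191 characters left out ...]
1], 0.21)]
pan_middle [([0.511, -0.294, 0.037], 0.83), ([0.575, -0.141, 0.151], 0.69), ([0.41, -0.467, 0.004], 0.68), ([0.729, -0.376, -0.002], 0.58)]
pan_small [([0.482, -0.164, 0.033], 0.73)]
pan_large_tip [([0.689, 0.234, 0.062], 0.95)]
pan_middle_tip [([0.4, -0.598, 0.07], 0.95), ([0.609, -0.267, 0.142], 0.89), ([0.559, 0.18, 0.001], 0.74), ([0.81, -0.268, 0.069], 0.67)]
pan_small_tip [([0.574, -0.141, 0.147], 0.9), ([0.754, 0.018, -0.004], 0.41)]
pan_large_floor [([0.556, 0.18, 0.003], 0.84), ([0.511, -0.293, 0.04], 0.15)]
rack [([0.512, -0.226, -0.002], 0.91)]
squeeze_bottle [([0.76, -0.101, 0.001], 0.72)]
timer [([0.752, 0.016, -0.002], 0.68)]
whisk [([0.728, 0.121, 0.004], 0.85)]
1.2
```

View pics/top0.png

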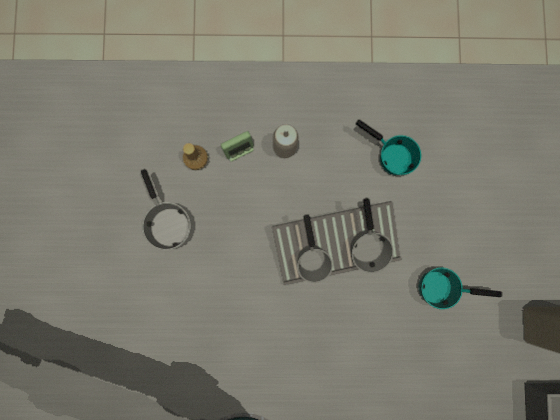

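View pics/side0.png

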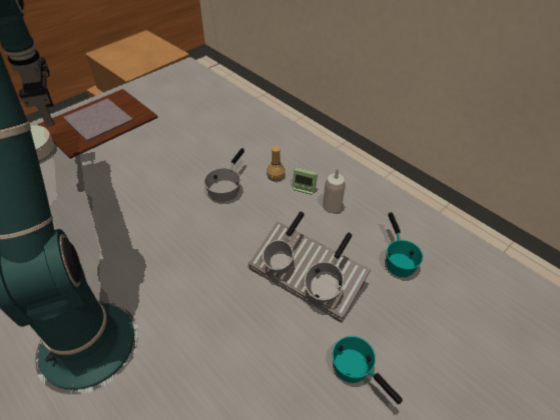

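The top view shows the steel large pan at (168,226) with its handle tip at (144,171). On the rack are the small pan at (315,263) and the middle pan at (371,250). Turquoise look-alikes stand at (400,155) and (441,288). Candidates for pan_middle are the steel pan on the rack at (371,250) and those two. The steel one fits: it is tilted on the rack, handle up the slope, and the larger of the two there.

Next I'll fit the poses to the depth and confirm with a crop.

```bash
cat > h.py <<'E'
from station import env, effector, solver, viewer, workorder, search_frame, tip_of
import cv2, numpy as np
from scipy.optimize import least_squares
from scipy.spatial.transform import Rotation as Rn
DIM=dict(large=(48,57,50,69,142,64),middle=(40.5,49,54,61,134,68),small=(33,41,58,53,126,72))
def cloud(c,d,pose=None):
    i=viewer.camera_info(c)
    v,u=np.nonzero(d>0); z=d[v,u]
    n=cv2.undistortPoints(np.stack([u,v],1).astype(float)[:,None],i["intrinsics"],i["dist_coeffs"])[:,0]
    p=np.stack([n[:,0]*z,-n[:,1]*z,-z],1)
    if c=="wrist":
        T=i["T_tool_cam"]; p=p@T[:3,:3].T+T[:3,3]
        return p@pose[1].T+pose[0]
    return p@np.array(i["rotation"]).T+i["eye"]
def panR(yaw,tilt): # pan z tilts away from handle side (handle up)
    return Rn.from_euler("ZY",[yaw,-tilt]).as_matrix()
def fit(P,name,o,yaw,tilt,iters=4):
    """refine pan origin and yaw with the rim circle and the handle's top face; tilt fixed. P: world points"""
    b,r,h,h0,h1,hz=np.array(DIM[name])/1e3; o=np.array(o,float)
    for k in range(iters):
        R=panR(yaw,tilt); L=(P-o)@R; rho=np.hypot(L[:,0],L[:,1])
        ang=np.abs(np.arctan2(L[:,1],L[:,0]))
        rim=L[(np.abs(L[:,2]-h)<.006)&(np.abs(rho-r+.0015)<(.012 if k<2 else .006))&(ang>.25)]
        f=least_squares(lambda q:np.hypot(rim[:,0]-q[0],rim[:,1]-q[1])-(r-.0015),[0,0],loss="soft_l1",f_scale=.001)
        hd=L[(L[:,0]>h0)&(L[:,0]<h1+.01)&(np.abs(L[:,1])<.02)&(np.abs(L[:,2]-hz-.008)<.007)]
        hz_=np.median(hd[:,2]); sl=np.polyfit(hd[:,0],hd[:,2],1)[0]
        hc=np.median(hd,0)
        dz=hz_-hz-.008
        o=o+R@np.array([f.x[0],f.x[1],dz*.8]); yaw+=np.arctan2(hc[1]-f.x[1],hc[0]-f.x[0])
    return o,yaw,dict(nrim=len(rim),res=round(float(np.std(f.fun))*1e3,2),rimz=round(float(np.percentile(L[(np.abs(rho-r+.0015)<.004)&(np.abs(L[:,2]-h)<.01)][:,2],80)-h)*1e3,1),
        hz=round(dz*1e3,1),slope=round(float(sl),3),nh=len(hd),xmax=round(float(np.percentile(hd[:,0],98)-h1)*1e3,1))
E
python3 - <<'E'
from h import *
t=np.deg2rad(20)
for c in ["top","side"]:
    P=cloud(c,np.load(f"pics/{c}_d.npy"))
    for n,o,y,ti in [("large",(.557,.179,0),.40,0),("middle",(.512,-.294,.036),.257,t),("small",(.482,-.161,.033),.21,t)]:
        o2,y2,q=fit(P,n,o,y,ti); print(c,n,np.round(o2,4),round(np.rad2deg(y2),1),q)
im=cv2.imread("pics/top0.png")[190:295,265:405]; cv2.imwrite("pics/crop.png",cv2.resize(im,None,fx=4.5,fy=4.5,interpolation=cv2.INTER_CUBIC))
E
```

```text
top large [ 0.5584  0.1791 -0.0008] 21.9 {'nrim': 237, 'res': 1.39, 'rimz': 2.4, 'hz': np.float64(-0.0), 'slope': 0.003, 'nh': 192, 'xmax': -3.0}
top middle [ 0.5135 -0.2937  0.0357] 12.6 {'nrim': 227, 'res': 1.4, 'rimz': 1.6, 'hz': np.float64(-0.0), 'slope': -0.002, 'nh': 208, 'xmax': -1.9}
top small [ 0.4856 -0.161   0.0354] 12.4 {'nrim': 196, 'res': 1.36, 'rimz': 1.6, 'hz': np.float64(0.0), 'slope': -0.005, 'nh': 208, 'xmax': -2.6}
side large [ 0.5552  0.1802 -0.0012] 21.6 {'nrim': 179, 'res': 1.89, 'rimz': 1.8, 'hz': np.float64(-0.0), 'slope': -0.004, 'nh': 82, 'xmax': -2.8}
side middle [ 0.5103 -0.2955  0.0349] 11.7 {'nrim': 182, 'res': 1.18, 'rimz': 1.6, 'hz': np.float64(0.0), 'slope': -0.003, 'nh': 161, 'xmax': -2.0}
side small [ 0.4819 -0.163   0.0347] 11.5 {'nrim': 146, 'res': 1.21, 'rimz': 1.9, 'hz': np.float64(0.0), 'slope': -0.001, 'nh': 150, 'xmax': -2.3}
```

View pics/crop.png

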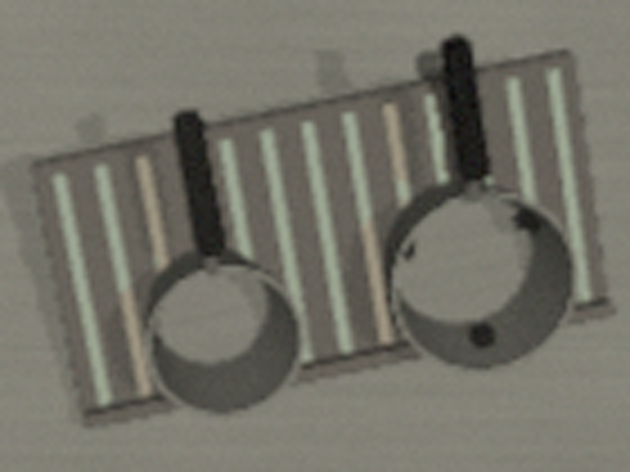

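The crop shows two steel pans on the rack: the small one on the left at crop (225,325), the middle one on the right at (480,270) with dark bumpers. Both handles point up the slope, and neither pan is turquoise, so the targets are confirmed. Now I'll check IK for the key poses.

```bash
cat >> h.py <<'E'
G=.019
def toolR(Rp,s=1): return np.stack([s*Rp[:,0],-s*Rp[:,1],-Rp[:,2]],1)
def tcp(name,o,yaw,tilt,rg,s=1,up=0.):
    """TCP pose holding pan's handle at radius rg"""
    Rp=panR(yaw,tilt); hz=DIM[name][5]/1e3
    return np.array(o)+Rp@np.array([rg,0,hz-G])+np.array([0,0,up]), toolR(Rp,s)
E
python3 - <<'E'
from h import *
s0=env.sense(); print(np.round(s0["tcp_rot"],2).tolist(),s0["t"])
print(np.round(viewer.camera_info("wrist")["T_tool_cam"],3).tolist(),np.round(viewer.camera_info("wrist")["intrinsics"],0).tolist())
d=np.deg2rad
L=(.5568,.1797,0.004)
for s in (1,-1):
    for nm,a in {"m grasp":("middle",(.5119,-.2946,.0353),d(12.1),d(20),.1),"m pre":("middle",(.5119,-.2946,.0353),d(12.1),d(20),.1,s,.12),"m lift":("middle",(.5119,-.2946,.19),d(12.1),0,.1),
      "m over":("middle",(L[0],L[1],.13),d(66.8),0,.1),"m place":("middle",L,d(66.8),0,.1),"m over-":("middle",(L[0],L[1],.13),d(-23.2),0,.1),
      "s grasp":("small",(.4838,-.162,.035),d(12),d(20),.098),"s over":("small",(L[0],L[1],.13),d(111.8),0,.098),"s place":("small",(L[0],L[1],.008),d(111.8),0,.098),"s place-":("small",(L[0],L[1],.008),d(-68.2),0,.098)}.items():
        if len(a)==5:a=a+(s,)
        p,R=tcp(*a); q=solver.inverse_kinematics(p,R); print(s,nm,np.round(p,3),None if q is None else np.round(q,2))
E
```

```text
[[-0.91, 0.41, 0.0], [0.41, 0.91, 0.0], [-0.0, 0.0, -1.0]] 1.2
[[0.001, 0.964, 0.264, 0.074], [1.0, -0.0, -0.001, -0.0], [-0.001, 0.264, -0.964, -0.206], [0.0, 0.0, 0.0, 1.0]] [[293.0, 0.0, 276.0], [0.0, 293.0, 209.0], [0.0, 0.0, 1.0]]
1 m grasp [ 0.587 -0.278  0.116] [-0.07  0.5   0.77  1.95 -0.91  0.78 -0.11]
1 m pre [ 0.587 -0.278  0.236] [-0.14  0.33  0.83  1.84 -0.64  0.93 -0.37]
1 m lift [ 0.61  -0.274  0.239] [-0.28  0.61  1.02  1.54 -0.54  1.3  -0.56]
1 m over [0.596 0.272 0.179] [-0.79  0.49  0.43  1.61 -0.23  1.09 -0.7 ]
1 m place [0.596 0.272 0.053] [-0.75  0.64  0.38  1.7  -0.29  0.86 -0.65]
1 m over- [0.649 0.14  0.179] [-0.78  0.57  0.76  1.6  -0.42  1.13 -1.9 ]
1 s grasp [ 0.556 -0.147  0.118] [-0.48  0.39  0.96  2.16 -0.92  0.66 -0.24]
1 s over [0.52  0.271 0.183] [-0.75  0.36  0.27  1.77 -0.11  1.02 -0.06]
1 s place [0.52  0.271 0.061] [-0.72  0.51  0.24  1.87 -0.16  0.79 -0.02]
1 s place- [0.593 0.089 0.061] [-1.05  1.    1.34  1.87 -1.06  1.22 -2.1 ]
-1 m grasp [ 0.587 -0.278  0.116] [ 0.19  0.43  0.42  1.93 -0.69  0.67  2.85]
-1 m pre [ 0.587 -0.278  0.236] [-0.15  0.34  0.84  1.84 -0.65  0.93  2.77]
-1 m lift [ 0.61  -0.274  0.239] [-0.14  0.53  0.76  1.53 -0.37  1.24  2.46]
-1 m over [0.596 0.272 0.179] [-0.35  0.49 -0.17  1.58  0.09  1.08  2.19]
-1 m place [0.596 0.272 0.053] [-0.32  0.63 -0.22  1.67  0.17  0.86  2.13]
-1 m over- [0.649 0.14  0.179] [-0.42  0.49  0.22  1.58 -0.12  1.08  0.99]
-1 s grasp [ 0.556 -0.147  0.118] [-0.15  0.29  0.54  2.14 -0.68  0.54  2.67]
-1 s over [0.52  0.271 0.183] [-0.28  0.38 -0.33  1.74  0.14  1.04  2.87]
-1 s place [0.52  0.271 0.061] [-0.24  0.55 -0.39  1.83  0.27  0.82  2.76]
-1 s place- [0.593 0.089 0.061] [-0.51  0.55  0.41  1.84 -0.29  0.81  0.42]
```

```bash
python3 - <<'E'
from h import *
d=np.deg2rad
def look(n,o,y,t,tag):
    s=env.sense(); p,dd=viewer.read_camera("wrist"); cv2.imwrite(f"pics/{tag}.png",p[:,:,::-1])
    P=cloud("wrist",dd,(np.array(s["ee_pos"]),np.array(s["tcp_rot"])))
    np.save(f"pics/{tag}_P.npy",P)
    o2,y2,q=fit(P,n,o,y,t); print(tag,np.round(o2,4),round(np.rad2deg(y2),1),q,"t",s["t"])
env.reach(*tcp("middle",(.5568,.1797,.004),d(66.8),0,.1,1,.14)); look("large",(.5568,.1797,0),d(21.8),0,"wL")
env.reach(*tcp("middle",(.5119,-.2946,.0353),d(12.1),d(20),.1,1,.14)); look("middle",(.5119,-.2946,.0353),d(12.1),d(20),"wM")
P=np.load("pics/wM_P.npy")
o2,y2,q=fit(P,"small",(.4838,-.162,.035),d(12),d(20)); print(o2,np.rad2deg(y2),q)
E
```

```text
wL [ 5.584e-01  1.832e-01 -5.000e-04] 23.0 {'nrim': 875, 'res': 1.21, 'rimz': 0.7, 'hz': np.float64(-0.0), 'slope': 0.004, 'nh': 717, 'xmax': -4.2} t 2.8917
wM [ 0.5124 -0.2941  0.0351] 12.2 {'nrim': 295, 'res': 0.98, 'rimz': 0.6, 'hz': np.float64(-0.0), 'slope': -0.004, 'nh': 704, 'xmax': -1.9} t 4.95
[ 0.4835523  -0.16126151  0.03481501] 10.627830490110417 {'nrim': 87, 'res': 0.73, 'rimz': 0.6, 'hz': np.float64(-0.0), 'slope': -0.029, 'nh': 534, 'xmax': -0.3}
```

```bash
python3 - <<'E'
from h import *
d=np.deg2rad
o=(.5122,-.2942,.0351); y=d(12.2); t=d(20)
env.movel(*tcp("middle",o,y,t,.1),rate=.12)
s=env.sense(); print(np.round(s["wrist_force"],1),s["ee_pos"])
effector.grasp(60); s=env.sense(); print("grip",s["gripper_width"],s["grasp_force"],np.round(s["wrist_force"],1))
p,R=tcp("middle",o,y,t,.1,1,.03); env.movel(p,R,rate=.06)
p,R=tcp("middle",o,y,t,.1,1,.10); env.movel(p,R,rate=.1)
p,R=tcp("middle",(o[0],o[1],.16),y,0,.1); env.movel(p,R,rate=.1)
env.pause(.2); s=env.sense(); print("lift",s["gripper_width"],s["grasp_force"],np.round(s["wrist_force"],1),np.round(s["moment"],2),s["t"])
env.reach(*tcp("middle",(.557,.181,.004),d(66.8),0,.1,1,.09))
env.pause(.3); s=env.sense(); print(s["ee_pos"],np.round(s["wrist_force"],1),np.round(s["moment"],2),s["t"])
p,dd=viewer.read_camera("wrist"); cv2.imwrite("pics/hold.png",p[:,:,::-1])
P=cloud("wrist",dd,(np.array(s["ee_pos"]),np.array(s["tcp_rot"]))); np.save("pics/hold_P.npy",P)
for n,o,y in [("large",(.557,.181,0),d(21.8)),("middle",(.557,.181,.094),d(66.8))]:
  try: print("wrist",n,*fit(P,n,o,y,0))
  except Exception as e: print(n,e)
for c in ["top","side"]:
    p,dd=viewer.read_camera(c); P=cloud(c,dd); cv2.imwrite(f"pics/hold_{c}.png",p[:,:,::-1]); np.save(f"pics/hold_{c}_P.npy",P)
    for n,o,y in [("large",(.557,.181,0),d(21.8)),("middle",(.557,.181,.094),d(66.8))]:
      try: print(c,n,*fit(P,n,o,y,0))
      except Exception as e: print(n,e)
E
```

```text
[0.6 0.  0.1] [ 0.58811352 -0.27822887  0.11610442]
grip 8.649345057349961e-05 0.0 [-0.6 -0.5 -0.6]
lift -4.4159523482417836e-05 0.0 [0.1 0.6 0.5] [-0.02  0.17  0.04] 9.8667
[0.59666557 0.2723254  0.14306581] [ 0.9 -0.  -0.1] [-0.06  0.09 -0.01] 12.15
wrist large [ 0.55784664  0.18207144 -0.00061534] 0.412245286828798 {'nrim': 229, 'res': 1.16, 'rimz': 0.9, 'hz': np.float64(-0.0), 'slope': -0.001, 'nh': 984, 'xmax': -2.6}
middle expected non-empty vector for x
top large [ 5.58434458e-01  1.79238178e-01 -4.08171972e-04] 0.3824558483298397 {'nrim': 235, 'res': 1.4, 'rimz': 1.7, 'hz': np.float64(-0.0), 'slope': 0.003, 'nh': 193, 'xmax': -3.1}
middle expected non-empty vector for x
side large [ 5.55685371e-01  1.80361043e-01 -4.81295536e-04] 0.3742503777788284 {'nrim': 160, 'res': 1.67, 'rimz': 1.3, 'hz': np.float64(-0.0), 'slope': 0.016, 'nh': 77, 'xmax': -3.1}
middle expected non-empty vector for x
  return _methods._mean(a, axis=axis, dtype=dtype,
  ret = ret.dtype.type(ret / rcount)
```

View pics/hold.png

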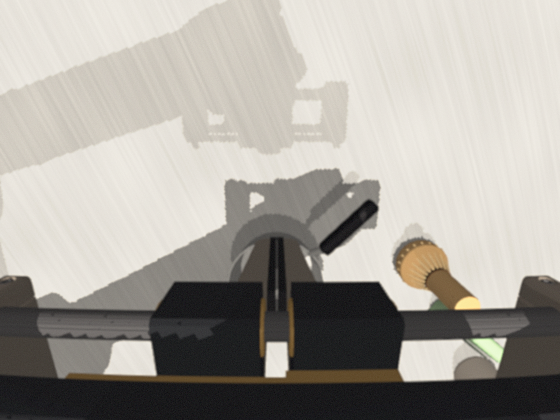

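The gripper closed on nothing (width 0), and the hold view shows empty fingers over the large pan at about (270,250). I'll look at where the middle pan is now.

```bash
python3 - <<'E'
from h import *
d=np.deg2rad
a=cv2.imread("pics/hold_top.png")[100:310,250:530]; b=cv2.imread("pics/hold_side.png")[190:400,230:430]
w=cv2.resize(cv2.imread("pics/wM.png"),(374,281))
a=cv2.resize(a,(374,281)); b=cv2.resize(b,(374,281)); cv2.imwrite("pics/after.png",np.hstack([a,w]))
for c in ["top","side"]:
    P=np.load(f"pics/hold_{c}_P.npy")
    for n,o,y in [("middle",(.5122,-.2942,.0351),d(12.2)),("small",(.4838,-.162,.035),d(12))]:
      try: print(c,n,*fit(P,n,o,y,d(20)))
      except Exception as e: print(n,e)
E
```

```text
top middle [ 0.51349214 -0.29382268  0.03536001] 0.21962904416242993 {'nrim': 233, 'res': 1.27, 'rimz': 1.7, 'hz': np.float64(-0.0), 'slope': 0.003, 'nh': 210, 'xmax': -1.9}
top small [ 0.4853408  -0.16113234  0.03545497] 0.21147981344665095 {'nrim': 202, 'res': 1.34, 'rimz': 1.5, 'hz': np.float64(-0.0), 'slope': -0.008, 'nh': 208, 'xmax': -2.3}
side middle [ 0.51026287 -0.29564145  0.0348823 ] 0.20121146818711896 {'nrim': 181, 'res': 1.14, 'rimz': 2.0, 'hz': np.float64(0.0), 'slope': 0.002, 'nh': 171, 'xmax': -2.5}
side small [ 0.48190076 -0.16292038  0.0350249 ] 0.20175146216577503 {'nrim': 143, 'res': 1.24, 'rimz': 1.7, 'hz': np.float64(0.0), 'slope': -0.005, 'nh': 148, 'xmax': -2.6}
```

View pics/after.png

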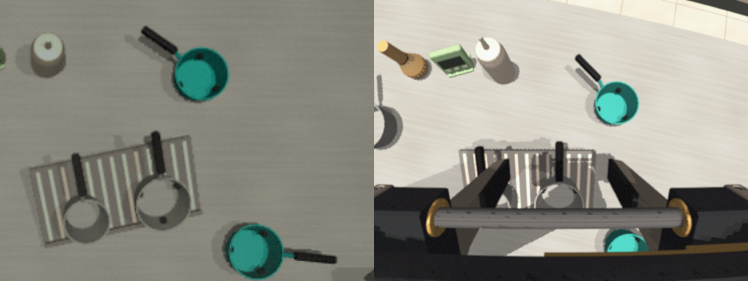

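```bash
python3 - <<'E'
from h import *
s=env.sense(); p=np.array(s["ee_pos"]);R=np.array(s["tcp_rot"]); print(np.round(p,3),np.round(R,3).tolist(),s["gripper_width"])
L=(np.load("pics/hold_P.npy")-p)@R
m=(abs(L[:,1])<.03)&(L[:,2]<.06)&(abs(L[:,0])<.06)
for z0 in np.arange(-.15,.06,.01):
    q=L[m&(L[:,2]>=z0)&(L[:,2]<z0+.01)]
    if len(q): print(round(z0,2),len(q),"x",np.round(np.percentile(q[:,0],[2,50,98]),3),"y",np.round(np.percentile(q[:,1],[2,50,98]),3))
for f in ["top","side"]:
    L=(np.load(f"pics/hold_{f}_P.npy")-p)@R; m=(abs(L[:,1])<.03)&(L[:,2]<.03)&(L[:,2]>-.06)&(abs(L[:,0])<.06)
    q=L[m]; print(f,len(q), np.round(np.percentile(q,[2,50,98],axis=0),3).tolist() if len(q) else "")
E
```

```text
[0.596 0.273 0.143] [[0.394, 0.919, -0.0], [0.919, -0.394, -0.0], [-0.0, -0.0, -1.0]] 0.00048435961336963765
-0.15 16684 x [0.016 0.026 0.031] y [-0.028 -0.001  0.029]
-0.14 4002 x [0.024 0.031 0.032] y [-0.028 -0.001  0.029]
-0.13 131 x [-0.011  0.031  0.031] y [-0.027 -0.003  0.028]
-0.12 56 x [-0.012 -0.006 -0.001] y [-0.003 -0.003  0.005]
-0.11 145 x [-0.011  0.01   0.011] y [-0.004 -0.     0.006]
-0.1 831 x [0.001 0.01  0.011] y [-0.013  0.001  0.015]
-0.09 716 x [0.009 0.01  0.011] y [-0.015  0.001  0.017]
-0.08 554 x [0.009 0.01  0.011] y [-0.014  0.001  0.016]
-0.07 431 x [0.009 0.01  0.01 ] y [-0.013  0.001  0.015]
-0.06 336 x [0.009 0.01  0.01 ] y [-0.012  0.001  0.014]
-0.05 265 x [0.009 0.009 0.01 ] y [-0.011  0.001  0.013]
-0.04 65 x [0.009 0.009 0.01 ] y [-0.009  0.001  0.011]
top 50 [[-0.013, -0.01, -0.059], [-0.011, 0.003, -0.048], [-0.009, 0.015, -0.035]]
side 57 [[-0.015, -0.014, -0.059], [-0.011, -0.001, -0.047], [-0.005, 0.012, -0.038]]
```

All three cameras put the real fingertips about 37 mm short of the reported TCP. That explains the empty grasp: the fingers closed above the handle. I'll pin down the offset and regrasp using it.

```bash
python3 - <<'E'
from h import *
s=env.sense(); p=np.array(s["ee_pos"]);R=np.array(s["tcp_rot"])
for f in ["hold_P","hold_top_P","hold_side_P"]:
    L=(np.load(f"pics/{f}.npy")-p)@R; m=(abs(L[:,1])<.02)&(L[:,2]<.03)&(L[:,2]>-.08)&(abs(L[:,0])<.02); q=np.sort(L[m][:,2])
    print(f,len(q),np.round(q[-8:],4))
E
cat > act.py <<'E'
from h import *
import h
d=np.deg2rad
h.G=.019+.0365
E
python3 - <<'E'
from act import *
effector.release()
o=(.5122,-.2942,.0351); y=d(12.2); t=d(20)
env.reach(*tcp("middle",o,y,t,.1,1,.08))
env.movel(*tcp("middle",o,y,t,.1),rate=.12)
s=env.sense(); print(np.round(s["wrist_force"],1),s["ee_pos"])
effector.grasp(60); s=env.sense(); print("grip",s["gripper_width"],s["grasp_force"],np.round(s["wrist_force"],1),s["t"])
E
```

```text
hold_P 1651 [-0.0362 -0.0362 -0.0361 -0.0361 -0.0361 -0.0358 -0.0357 -0.0348]
hold_top_P 83 [-0.0398 -0.0398 -0.0394 -0.0393 -0.0382 -0.0379 -0.0354 -0.035 ]
hold_side_P 116 [-0.0403 -0.0398 -0.0394 -0.0393 -0.0388 -0.0385 -0.0383 -0.0374]
[ 0.9 -0.7  0. ] [ 0.60023366 -0.27565359  0.08158876]
grip 0.013394178597859758 59.99768078327179 [-0.4  0.1 -0.1] 17.65
```

```bash
python3 - <<'E'
from act import *
o=(.5122,-.2942,.0351); y=d(12.2); t=d(20)
p,R=tcp("middle",o,y,t,.1,1,.07); env.movel(p,R,rate=.08)
p,R=tcp("middle",(o[0],o[1],.15),y,0,.1); env.movel(p,R,rate=.12)
s=env.sense(); print("lift",s["gripper_width"],s["grasp_force"],np.round(s["wrist_force"],1),np.round(s["moment"],2),s["t"])
env.reach(*tcp("middle",(.557,.181,.004),d(67.3),0,.1,1,.09))
env.pause(.2); s=env.sense(); print(s["ee_pos"],np.round(s["wrist_force"],1),np.round(s["moment"],2),s["t"])
for c in ["wrist","top","side"]:
    p,dd=viewer.read_camera(c); P=cloud(c,dd,(np.array(s["ee_pos"]),np.array(s["tcp_rot"]))); cv2.imwrite(f"pics/h2_{c}.png",p[:,:,::-1]); np.save(f"pics/h2_{c}_P.npy",P)
    for n,o,y in [("large",(.557,.181,0),d(21.8)),("middle",(.557,.181,.094),d(67.3))]:
      try: print(c,n,*fit(P,n,o,y,0))
      except Exception as e: print(c,n,e)
E
```

```text
lift 0.013448977894654747 59.996827840805054 [-1.2 -1.  -3. ] [ 0.07 -0.05 -0.02] 19.1833
[0.59607712 0.27215996 0.10662486] [ 0.1 -0.4 -3.6] [ 0.24 -0.02 -0.03] 21.3667
wrist large index -1 is out of bounds for axis 0 with size 0
wrist middle index -1 is out of bounds for axis 0 with size 0
top large [ 0.55884779  0.1813208  -0.00063143] 0.36189290206332936 {'nrim': 128, 'res': 1.36, 'rimz': 2.3, 'hz': np.float64(-0.0), 'slope': 0.0, 'nh': 190, 'xmax': -3.6}
top middle [0.55817807 0.1764075  0.09341991] 1.1771427881316177 {'nrim': 235, 'res': 1.21, 'rimz': 1.3, 'hz': np.float64(-0.0), 'slope': 0.046, 'nh': 161, 'xmax': -22.8}
side large [5.55073914e-01 1.80622564e-01 1.59729377e-04] 0.3612818814966308 {'nrim': 112, 'res': 1.68, 'rimz': 1.2, 'hz': np.float64(0.0), 'slope': 0.022, 'nh': 49, 'xmax': -3.4}
side middle [0.55442889 0.17771679 0.09365328] 1.1554481042291214 {'nrim': 149, 'res': 1.55, 'rimz': 0.7, 'hz': np.float64(-0.0), 'slope': 0.043, 'nh': 100, 'xmax': -7.6}
  ret = _var(a, axis=axis, dtype=dtype, out=out, ddof=ddof,
  arrmean = um.true_divide(arrmean, div, out=arrmean,
  ret = ret.dtype.type(ret / rcount)
```

```bash
cat >> h.py <<'E'
def fitfull(P,name,o,yaw,tilt=0.,free_yaw=False):
    """rim ridge -> plane + circle: returns rim centre and unit normal"""
    b,r,h=np.array(DIM[name])[:3]/1e3; o=np.array(o,float); R=panR(yaw,tilt)
    c=o+R[:,2]*h; n=R[:,2]
    for k in range(6):
        B=np.linalg.svd(n[None])[2][1:]  # basis of the plane
        Q=P-c; z=Q@n; uv=Q@B.T; rho=np.hypot(*uv.T); az=Q@R[:,0:2]
        w=.010 if k<2 else .005
        m=(abs(z)<w)&(abs(rho-r+.0015)<(.008 if k<3 else .004))&(abs(np.arctan2(az[:,1],az[:,0]))>.3)
        S=np.c_[uv,z][m]
        # ridge: top of wall, per azimuth bin take max z
        bins=(np.arctan2(S[:,1],S[:,0])/np.deg2rad(10)).round().astype(int)
        T=[]
        for bb in np.unique(bins):
            q=S[bins==bb]; T.append(np.r_[np.median(q[q[:,2]>=np.percentile(q[:,2],70)][:,:2],0),np.percentile(q[:,2],80)])
        T=np.array(T)
        pl=least_squares(lambda a:a[0]*T[:,0]+a[1]*T[:,1]+a[2]-T[:,2],[0,0,0],loss="soft_l1",f_scale=.0007).x
        ci=least_squares(lambda a:np.hypot(T[:,0]-a[0],T[:,1]-a[1])-(r-.0015),[0,0],loss="soft_l1",f_scale=.001).x
        c=c+B.T@ci+n*pl[2]*.8; n=n-B.T@pl[:2]; n/=np.linalg.norm(n)
    lx=R[:,0]; 
    return c,n,c-n*h,dict(nb=len(T),tilt_along=round(float(np.rad2deg(-n@R[:,0])),2),tilt_side=round(float(np.rad2deg(n@R[:,1])),2))
E
python3 - <<'E'
from act import *
for c in ["top","side"]:
    P0=np.load(f"pics/hold_{c}_P.npy"); r=fitfull(P0,"large",(.557,.18,0),d(21.8)); print(c,"L",[np.round(v,4).tolist() for v in r[:3]],r[3])
    r=fitfull(P0,"small",(.4838,-.162,.035),d(12),d(20)); print(c,"S",[np.round(v,4).tolist() for v in r[:3]],r[3])
    P=np.load(f"pics/h2_{c}_P.npy"); r=fitfull(P,"middle",(.557,.178,.0935),d(67)); print(c,"M",[np.round(v,4).tolist() for v in r[:3]],r[3])
P=np.load("pics/h2_wrist_P.npy"); print(len(P)); print(np.round(np.percentile(P,[2,50,98],axis=0),3))
E
```

```text
top L [[0.5585, 0.1795, 0.0514], [-0.0051, 0.0017, 1.0], [0.5588, 0.1794, 0.0014]] {'nb': 34, 'tilt_along': 0.23, 'tilt_side': 0.2}
top S [[0.4652, -0.1654, 0.0914], [-0.3358, -0.0741, 0.939], [0.4847, -0.1611, 0.0369]] {'nb': 34, 'tilt_along': 0.11, 'tilt_side': -0.15}
top M [[0.5582, 0.1767, 0.1485], [-0.0052, -0.0007, 1.0], [0.5585, 0.1767, 0.0945]] {'nb': 35, 'tilt_along': 0.16, 'tilt_side': 0.26}
side L [[0.5546, 0.1798, 0.0509], [0.0063, 0.0033, 1.0], [0.5543, 0.1797, 0.0009]] {'nb': 34, 'tilt_along': -0.4, 'tilt_side': 0.04}
side S [[0.4617, -0.1673, 0.0909], [-0.3209, -0.0631, 0.945], [0.4803, -0.1637, 0.036]] {'nb': 34, 'tilt_along': -0.92, 'tilt_side': 0.28}
side M [[0.5546, 0.1775, 0.1484], [-0.0145, -0.0032, 0.9999], [0.5554, 0.1776, 0.0944]] {'nb': 35, 'tilt_along': 0.49, 'tilt_side': 0.69}
234240
[[ 0.304  0.076 -0.001]
 [ 0.612  0.301  0.001]
 [ 0.89   0.507  0.271]]
```

View pics/h2_wrist.png

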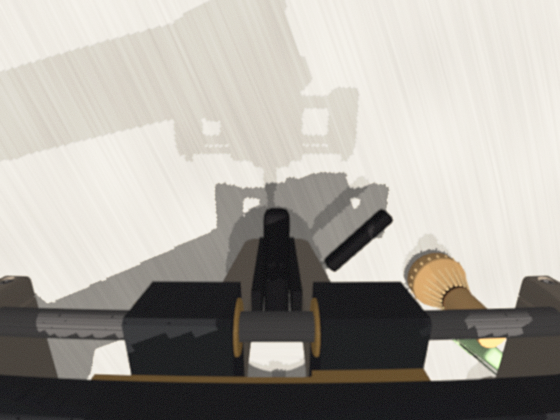

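The handle is held at (275,245), and the middle pan is level to within 0.7° by the depth fits. It sits 2.5 mm short of the large pan's centre in y, so I'll correct that and lower it under force monitoring.

```bash
cat >> act.py <<'E'
def lower(name,x,y,yaw,rg,z0,zend,fmax,step=.003):
    env.movel(*tcp(name,(x,y,z0),yaw,0,rg),rate=.1); env.pause(.15)
    f0=np.array(env.sense()["wrist_force"]); z=z0
    while z>zend:
        z=max(z-step,zend); env.movel(*tcp(name,(x,y,z),yaw,0,rg),rate=.04)
        s=env.sense(); f=np.array(s["wrist_force"])-f0; print(round(z,4),np.round(f,1),np.round(s["moment"],2))
        if np.linalg.norm(f)>fmax: break
    return z
E
python3 - <<'E'
from act import *
lower("middle",.5572,.1835,d(67.3),.1,.042,.006,8)
s=env.sense(); print(s["t"],s["ee_pos"],s["gripper_width"])
E
```

```text
0.039 [ 1.6  0.5 -0.6] [ 0.22 -0.03 -0.02]
0.036 [0.4 0.4 0.6] [ 0.29 -0.07 -0.03]
0.033 [ 0.4 -0.2 -0.8] [ 0.18 -0.04 -0.  ]
0.03 [ 1.1 -0.8  0.4] [ 0.25  0.03 -0.  ]
0.027 [0.2 0.3 0.6] [0.22 0.02 0.01]
0.024 [ 1.3 -0.7 -0.1] [ 0.14 -0.01  0.06]
0.021 [ 0.5 -1.3  0.7] [ 0.05 -0.1   0.  ]
0.018 [ 0.2 -1.2 -0.2] [-0.16 -0.18  0.09]
0.015 [ 1.6 -1.1  1.2] [-0.21 -0.18  0.09]
0.012 [ 1.8 -1.2  1.5] [-0.28 -0.16  0.12]
0.009 [ 2.7 -0.5  2.6] [-0.32 -0.18  0.08]
0.006 [ 2.3 -1.1  4.4] [-0.44 -0.25  0.1 ]
0.006 [2.4 0.  3.2] [-0.36 -0.4   0.08]
25.5833 [0.59599379 0.27573156 0.01857157] 0.013603903105259656
```

```bash
cat >> act.py <<'E'
TIP=.0365
def retreat(dz=.16):
    p=np.array(env.sense()["ee_pos"]); p[2]+=dz; env.movel(p,None,rate=.15)
def press(x,y,zstart,zmin,fmax,R=None,hover=.10):
    """press straight down with shut fingertips; zs are of the real tips"""
    s=env.sense(); R=np.array(s["tcp_rot"]) if R is None else R
    env.reach([x,y,hover-TIP],R); env.movel([x,y,zstart-TIP],R,rate=.12); env.pause(.15)
    f0=np.array(env.sense()["wrist_force"]); z=zstart; log=[]
    while z>zmin:
        z-=.001; env.movel([x,y,z-TIP],R,rate=.03); s=env.sense(); f=np.array(s["wrist_force"])-f0
        log.append((round(z,4),round(float(s["ee_pos"][2])+TIP,4),np.round(f,1).tolist()))
        if f[2]>fmax: break
    print(*log[-9:],sep="\n")
    env.movel([x,y,hover-TIP],R,rate=.15)
def see(items,tag):
    for c in ["top","side"]:
        p,dd=viewer.read_camera(c); P=cloud(c,dd); cv2.imwrite(f"pics/{tag}_{c}.png",p[:,:,::-1]); np.save(f"pics/{tag}_{c}_P.npy",P)
        for n,o,y,t in items:
            try:
                o2,y2,q=fit(P,n,o,y,t); r=fitfull(P,n,o2,y2,t); print(c,n,np.round(o2,4),"yaw",round(np.rad2deg(y2),1),"|",np.round(r[2],4),r[3],q["nh"],q["slope"])
            except Exception as e: print(c,n,e)
E
python3 - <<'E'
from act import *
effector.release(); retreat(.13); effector.grasp(20)
R=np.array(env.sense()["tcp_rot"])
press(.5572,.1835,.026,.005,15,R,.12)
print(env.sense()["t"])
retreat(.05)
see([("large",(.557,.18,0),d(21.8),0),("middle",(.557,.18,.005),d(67),0),("small",(.4838,-.162,.035),d(12),d(20))],"p1")
E
```

```text
(0.015, 0.0149, [-1.3, 1.1, 1.3])
(0.014, 0.0139, [-0.8, 0.8, 0.8])
(0.013, 0.0129, [-0.7, 0.7, -0.2])
(0.012, 0.012, [0.3, 0.3, 0.4])
(0.011, 0.0111, [-1.3, 1.0, 1.4])
(0.01, 0.0101, [-0.1, 0.4, 2.4])
(0.009, 0.0091, [-0.1, -0.0, 3.3])
(0.008, 0.0089, [-1.7, 1.1, 11.3])
(0.007, 0.0089, [-5.0, -0.5, 19.3])
36.4417
top large [5.589e-01 1.811e-01 4.000e-04] yaw 21.5 | [0.5591 0.1813 0.0024] {'nb': 23, 'tilt_along': -3.74, 'tilt_side': 8.19} 81 0.002
top middle expected non-empty vector for x
top small expected non-empty vector for x
side large [ 0.5551  0.1804 -0.0009] yaw 20.9 | [0.5549 0.1799 0.0018] {'nb': 30, 'tilt_along': -0.14, 'tilt_side': 0.27} 82 0.013
side middle [0.5552 0.1804 0.0038] yaw 67.5 | [0.5545 0.1797 0.0044] {'nb': 34, 'tilt_along': -1.28, 'tilt_side': -0.7} 70 0.029
side small expected non-empty vector for x
  return _methods._mean(a, axis=axis, dtype=dtype,
  ret = ret.dtype.type(ret / rcount)
```

Hard stop at the expected floor height, and the middle pan's fitted base z is 4 mm, so it is home. Now the small pan.

```bash
python3 - <<'E' 2>/dev/null
from act import *
o=(.4841,-.1616,.035); y=d(12); t=d(20); rg=.098
effector.release()
env.reach(*tcp("small",o,y,t,rg,1,.06))
env.movel(*tcp("small",o,y,t,rg),rate=.15)
effector.grasp(60); s=env.sense(); print("grip",s["gripper_width"],s["grasp_force"],np.round(s["wrist_force"],1),s["t"])
if s["gripper_width"]>.01:
    p,R=tcp("small",o,y,t,rg,1,.07); env.movel(p,R,rate=.12)
    p,R=tcp("small",(o[0],o[1],.15),y,0,rg); env.movel(p,R,rate=.15)
    env.reach(*tcp("small",(.5572,.1835,.09),d(112.3),0,rg)); env.pause(.2)
    s=env.sense(); print(s["t"],s["gripper_width"],np.round(s["wrist_force"],1),np.round(s["moment"],2))
    see([("large",(.557,.18,0),d(21.8),0),("middle",(.557,.18,.004),d(67),0),("small",(.557,.181,.09),d(112.3),0)],"h3")
E
```

```text
grip 0.0006241499798399742 0.0 [ 0.2 -0.2 -0.3] 41.5417
```

The grasp missed. I'll look before moving.

```bash
python3 - <<'E' 2>/dev/null
from act import *
s=env.sense(); print(np.round(s["ee_pos"],4),np.round(s["tcp_rot"],3).tolist(),s["gripper_width"])
print(tcp("small",(.4841,-.1616,.035),d(12),d(20),.098))
for c in ["side","top"]:
    p,dd=viewer.read_camera(c); P=cloud(c,dd); np.save(f"pics/miss_{c}_P.npy",P); cv2.imwrite(f"pics/miss_{c}.png",p[:,:,::-1])
    for n in ["pan_small_tip","pan_small","rack"]: print(c,n,[(np.round(q["at"],3).tolist(),round(q["score"],2)) for q in tip_of(c,n)[:3]])
p,dd=viewer.read_camera("wrist")
a=cv2.resize(cv2.imread("pics/miss_side.png")[170:330,210:400],(380,320)); b=cv2.resize(p[:,:,::-1],(420,320)); cv2.imwrite("pics/miss.png",np.hstack([a,b]))
E
```

```text
[ 0.5687 -0.1436  0.084 ] [[0.919, 0.208, 0.335], [0.195, -0.978, 0.071], [0.342, -0.0, -0.94]] 0.0006241499798399742
(array([ 0.56865748, -0.14362675,  0.0840229 ]), array([[ 9.19158082e-01,  2.07911691e-01,  3.34546183e-01],
       [ 1.95373082e-01, -9.78147601e-01,  7.11099863e-02],
       [ 3.42020143e-01,  6.93889390e-18, -9.39692621e-01]]))
side pan_small_tip [([0.529, -0.068, 0.137], 0.85)]
side pan_small [([0.494, -0.172, 0.036], 0.58)]
side rack [([0.512, -0.226, -0.004], 0.77)]
top pan_small_tip [([0.53, -0.066, 0.138], 0.41)]
top pan_small []
top rack [([0.516, -0.222, 0.005], 0.57)]
```

View pics/miss.png

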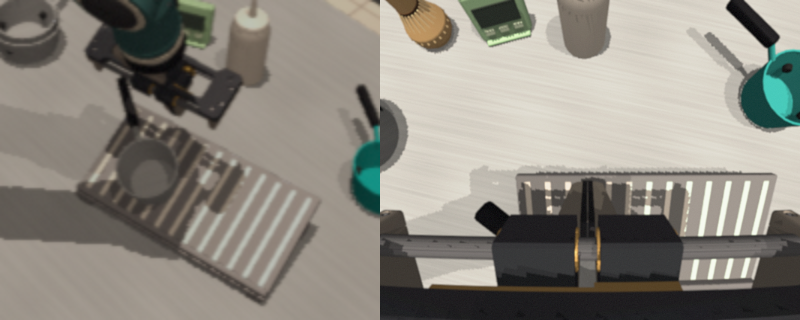

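The wrist and side views show the small pan spun on the rack: its handle now points to about yaw 70° (tip near (0.53,-0.067)), probably brushed while I lifted the middle pan. It still sits on the slope, so I'll refit it in the rack plane from the existing clouds.

```bash
cat >> act.py <<'E'
RB=panR(d(12.1),d(20))
def fitphi(P,o,phi,name="small",iters=5):
    b,r,hh,h0,h1,hz=np.array(DIM[name])/1e3; o=np.array(o,float)
    for k in range(iters):
        R=RB@Rn.from_euler("z",phi).as_matrix(); L=(P-o)@R; rho=np.hypot(L[:,0],L[:,1]); ang=abs(np.arctan2(L[:,1],L[:,0]))
        rim=L[(abs(L[:,2]-hh)<.006)&(abs(rho-r+.0015)<(.012 if k<2 else .006))&(ang>.25)]
        f=least_squares(lambda q:np.hypot(rim[:,0]-q[0],rim[:,1]-q[1])-(r-.0015),[0,0],loss="soft_l1",f_scale=.001)
        hd=L[(L[:,0]>h0)&(L[:,0]<h1+.01)&(abs(L[:,1])<.02)&(abs(L[:,2]-hz-.008)<.008)]
        hc=np.median(hd,0); dz=hc[2]-hz-.008
        o=o+R@np.array([f.x[0],f.x[1],dz*.8]); phi+=np.arctan2(hc[1]-f.x[1],hc[0]-f.x[0])
    return o,phi,len(rim),len(hd),round(float(np.polyfit(hd[:,0],hd[:,2],1)[0]),3),round(float(np.std(f.fun))*1e3,2),round(float(np.percentile(hd[:,0],98)-h1),4)
def tcpR(o,Rp,rg,hz=.072,up=0): return np.array(o)+Rp@np.array([rg,0,hz-h.G])+np.array([0,0,up]), toolR(Rp)
E
python3 - <<'E' 2>/dev/null
from act import *
tip=np.array([.5295,-.067,.1375])
# guess: origin + RB Rz(phi) [.126,0,.072]
for o in [(.4841,-.1616,.035),(.494,-.172,.036)]:
    v=RB.T@(tip-o); phi=np.arctan2(v[1],v[0]); print("rack-frame tip",np.round(v,3),np.hypot(*v[:2]),np.rad2deg(phi))
    for c in ["miss_side","miss_top","p1_side","p1_top"]:
        try: r=fitphi(np.load(f"pics/{c}_P.npy"),o,phi); print(c,np.round(r[0],4),np.rad2deg(r[1]).round(1),r[2:])
        except Exception as e: print(c,e)
    for c in ["p1_side"]:
        P=np.load(f"pics/{c}_P.npy"); r=fitfull(P,"small",o,d(12.1),d(20)); print(c,[np.round(x,4).tolist() for x in r[:3]],r[3])
phi=d(60); o=np.array((.4841,-.1616,.035))
for rg in (.09,.1):
  for s in (1,):
    Rp=RB@Rn.from_euler("z",phi).as_matrix(); p,R=tcpR(o,Rp,rg); q=solver.inverse_kinematics(p,R); print(rg,np.round(p,3),None if q is None else np.round(q,2), np.round(solver.inverse_kinematics(p+[0,0,.06],R),2))
E
```

```text
rack-frame tip [0.095 0.083 0.074] 0.12644415160899838 41.01608326901149
miss_side [ 0.4919 -0.1718  0.0383] 46.5 (148, 135, 0.012, 1.18, -0.0025)
miss_top [ 0.4842 -0.1616  0.0348] 36.4 (0, 72, 0.049, nan, -0.0274)
p1_side [ 0.4921 -0.1718  0.0378] 45.0 (143, 140, 0.016, 1.24, -0.0033)
p1_top [ 0.4956 -0.1702  0.0382] 44.7 (195, 216, -0.01, 1.29, -0.0017)
p1_side [[0.472, -0.1757, 0.0935], [-0.3254, -0.0663, 0.9433], [0.4909, -0.1719, 0.0388]] {'nb': 34, 'tilt_along': -0.61, 'tilt_side': 0.19}
rack-frame tip [0.088 0.095 0.076] 0.12967148160577815 47.25331536828875
miss_side [ 0.4919 -0.1718  0.0383] 46.5 (148, 135, 0.012, 1.18, -0.0025)
miss_top [ 0.4935 -0.1721  0.0374] 45.9 (0, 72, 0.058, nan, -0.0252)
p1_side [ 0.4921 -0.1718  0.0378] 45.0 (143, 140, 0.016, 1.24, -0.0033)
p1_top [ 0.4956 -0.1702  0.0382] 44.7 (195, 216, -0.01, 1.29, -0.0017)
p1_side [[0.4721, -0.1757, 0.0936], [-0.3251, -0.0662, 0.9434], [0.491, -0.1719, 0.0388]] {'nb': 34, 'tilt_along': -0.63, 'tilt_side': 0.19}
0.09 [ 0.504 -0.078  0.066] [-0.4   0.31  0.67  2.34 -0.99  0.4   0.8 ] [-0.62  0.18  0.9   2.3  -0.65  0.49  0.47]
0.1 [ 0.506 -0.068  0.068] [-0.44  0.31  0.68  2.33 -0.97  0.4   0.76] [-0.66  0.18  0.91  2.3  -0.63  0.49  0.43]
```

```bash
python3 - <<'E' 2>&1 | grep -v -i warn
from act import *
o=np.array((.4938,-.171,.0378)); phi=d(45.5); rg=.1
Rp=RB@Rn.from_euler("z",phi).as_matrix()
print(env.sense()["t"])
retreat(.06)
p,R=tcpR(o,Rp,rg,up=.06); env.reach(p,R); effector.release()
p,R=tcpR(o,Rp,rg); env.movel(p,R,rate=.15)
print(env.sense()["t"])
effector.grasp(60); s=env.sense(); print("grip",s["gripper_width"],s["grasp_force"],np.round(s["wrist_force"],1),s["t"])
if s["gripper_width"]>.01:
    p,R=tcpR(o,Rp,rg,up=.06); env.movel(p,R,rate=.15)
    env.reach(*tcp("small",(.53,.0,.15),d(85),0,rg))
    env.reach(*tcp("small",(.5572,.1835,.11),d(112.3),0,rg)); env.pause(.15)
    s=env.sense(); print(s["t"],s["gripper_width"],np.round(s["wrist_force"],1),np.round(s["moment"],2))
    see([("large",(.557,.18,0),d(21.8),0),("middle",(.557,.18,.004),d(67),0),("small",(.557,.181,.11),d(112.3),0)],"h3")
E
```

```text
return _methods._mean(a, axis=axis, dtype=dtype,
  ret = ret.dtype.type(ret / rcount)
41.9917
45.075
grip 0.013260247032291188 59.97921645641327 [-1.  -0.1  0. ] 46.2417
48.5 0.0137490085861079 [ 0.4 -1.  -2.5] [0.14 0.06 0.03]
top large [ 5.589e-01  1.810e-01 -2.000e-04] yaw 21.0 | [0.5585 0.1817 0.0029] {'nb': 23, 'tilt_along': -4.99, 'tilt_side': 6.79} 189 0.009
top middle [0.5591 0.1803 0.0033] yaw 67.1 | [0.5593 0.1805 0.0057] {'nb': 24, 'tilt_along': 0.78, 'tilt_side': 0.21} 175 0.003
top small [0.5583 0.1781 0.1103] yaw 111.0 | [0.5586 0.178  0.1115] {'nb': 34, 'tilt_along': -0.26, 'tilt_side': 0.03} 142 0.037
side large [ 0.5554  0.1809 -0.0006] yaw 20.9 | [0.5571 0.182  0.0024] {'nb': 24, 'tilt_along': -5.86, 'tilt_side': 4.61} 75 -0.0
side middle expected non-empty vector for x
side small [0.5548 0.1796 0.1098] yaw 115.0 | [0.5552 0.1787 0.1107] {'nb': 35, 'tilt_along': -0.78, 'tilt_side': 0.74} 107 0.047
```

```bash
python3 - <<'E' 2>&1 | grep -v -i warn
from act import *
X,Y=.5576,.1853
lower("small",X,Y,d(112.3),.1,.044,.010,8,step=.004)
s=env.sense(); print(s["t"],s["ee_pos"],s["gripper_width"])
E
```

```text
0.04 [ 0.5 -0.1 -0.1] [0.17 0.12 0.01]
0.036 [ 1.4 -0.8  0. ] [ 0.03 -0.12  0.07]
0.032 [ 2.8 -1.8 -0.2] [-0.2  -0.45  0.12]
0.028 [ 2.5 -3.2 -0.3] [-0.31 -0.5   0.14]
0.024 [ 3.8 -2.4 -0.6] [-0.42 -0.55  0.12]
0.02 [ 3.3 -3.7 -1.3] [-0.59 -0.61  0.12]
0.016 [ 3.9 -4.2  0.2] [-0.81 -0.65  0.03]
0.012 [ 2.5 -3.9  1.2] [-1.03 -0.6  -0.01]
0.01 [ 2.1 -4.1  4.7] [-1.36 -0.45 -0.07]
51.8083 [0.51978381 0.27764455 0.02664238] 0.013808467000526842
```

```bash
python3 - <<'E' 2>&1 | grep -v -i warn
from act import *
X,Y=.5584,.1840
env.movel(*tcp("small",(X,Y,.010),d(112.3),0,.1),rate=.03); print(np.round(env.sense()["wrist_force"],1))
effector.release(); retreat(.075); effector.grasp(20); print(env.sense()["t"])
R=np.array(env.sense()["tcp_rot"])
press(.5574,.1838,.022,.009,15,R,.115)
print(env.sense()["t"])
see([("large",(.557,.18,0),d(21.8),0),("middle",(.557,.18,.004),d(67),0),("small",(.557,.181,.008),d(112.3),0)],"p2")
E
```

```text
return _methods._mean(a, axis=axis, dtype=dtype,
  ret = ret.dtype.type(ret / rcount)
[ 0.9 -2.   0.7]
55.2667
(0.019, 0.0189, [0.5, -0.1, 0.3])
(0.018, 0.0179, [-0.0, 0.3, 0.5])
(0.017, 0.0169, [0.1, -0.3, 1.4])
(0.016, 0.016, [0.6, 1.1, 0.9])
(0.015, 0.0152, [0.1, -1.0, 3.0])
(0.014, 0.0141, [1.0, -1.2, 2.5])
(0.013, 0.0131, [1.3, -0.6, 3.9])
(0.012, 0.0129, [-1.3, -1.2, 11.8])
(0.011, 0.0129, [-4.5, -2.5, 19.7])
60.425
top large [ 0.5588  0.1812 -0.0014] yaw 18.9 | [0.5577 0.1831 0.0035] {'nb': 19, 'tilt_along': -4.32, 'tilt_side': 6.28} 105 -0.008
top middle expected non-empty vector for x
top small expected non-empty vector for x
side large [5.554e-01 1.810e-01 3.000e-04] yaw 21.0 | [0.5579 0.1822 0.0028] {'nb': 24, 'tilt_along': -6.21, 'tilt_side': 3.55} 73 0.017
side middle [0.5558 0.1808 0.0019] yaw 72.0 | [0.5571 0.1817 0.0071] {'nb': 30, 'tilt_along': 3.04, 'tilt_side': 2.02} 8 0.132
side small [0.5562 0.1814 0.0072] yaw 114.5 | [0.5556 0.1807 0.0089] {'nb': 33, 'tilt_along': -0.15, 'tilt_side': -0.34} 99 0.005
```

```bash
python3 - <<'E' 2>&1 | grep -v -i warn
from act import *
retreat(.09); env.reach([.36,.50,.22],np.array(env.sense()["tcp_rot"]))
print(env.sense()["t"])
see([("large",(.558,.181,0),d(21.),0),("middle",(.558,.181,.004),d(67),0),("small",(.558,.181,.008),d(112.3),0)],"end")
a=cv2.imread("pics/end_top.png")[100:300,100:360]; b=cv2.imread("pics/end_side.png")[110:260,160:355]
cv2.imwrite("pics/end.png",np.hstack([cv2.resize(a,(400,308)),cv2.resize(b,(400,308))]))
print(env.sense()["t"])
E
```

```text
62.6667
top large [ 0.5586  0.1794 -0.0006] yaw 21.8 | [0.5594 0.1791 0.0019] {'nb': 24, 'tilt_along': -9.11, 'tilt_side': -1.7} 191 0.006
top middle [0.5589 0.1791 0.0037] yaw 67.3 | [0.5583 0.1789 0.0052] {'nb': 35, 'tilt_along': -0.72, 'tilt_side': -0.47} 189 0.015
top small [0.5592 0.1798 0.0072] yaw 112.5 | [0.5592 0.1796 0.0092] {'nb': 34, 'tilt_along': -0.36, 'tilt_side': -0.55} 206 0.009
side large [ 0.5555  0.1808 -0.001 ] yaw 21.4 | [0.5561 0.1823 0.0025] {'nb': 24, 'tilt_along': -7.13, 'tilt_side': 4.06} 79 0.008
side middle [0.5557 0.1805 0.0035] yaw 67.8 | [0.5564 0.184  0.0076] {'nb': 27, 'tilt_along': 4.22, 'tilt_side': -0.11} 74 0.006
side small [0.5562 0.1813 0.0065] yaw 114.2 | [0.5562 0.1819 0.0084] {'nb': 33, 'tilt_along': 0.21, 'tilt_side': 0.06} 106 0.015
62.7667
```

View pics/end.png

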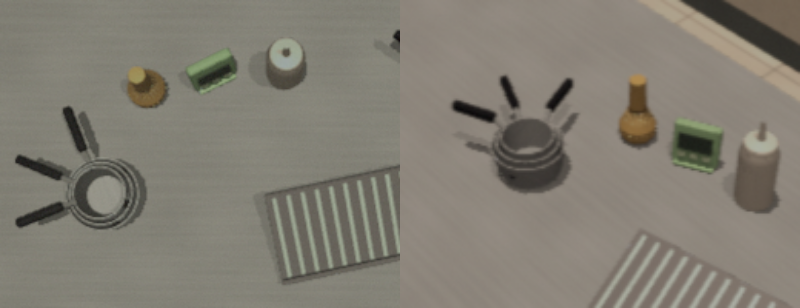

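The three pans are nested concentrically at (100,193) in the left crop. Their handles fan at 21.8°, 67.3° and 112.5°, the bystanders are upright and unmoved, and the rack is empty. Handing in.

```bash
python3 -c "
from station import workorder; print(workorder.finish_job())"
```

```text
the job is handed in; nothing more can be done
None
```

I handed the job in at about 63 s: both smaller pans are nested and pressed down to a hard stop, with the handles stepping about 45° each the same way round (21.8°, 67.3°, 112.5°), and the large pan, bottle, timer and whisk where they were; two grasps missed on the way, and the small pan got spun on the rack, probably while I was moving the middle one.

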